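Load a slotted profile into the cross-drilling jig

TASK

Load the length of slotted aluminium profile into the drilling jig by pushing it about on the jig plate, never lifting it: angle its right-hand end in behind the pillar, under the drill-bush arm, then swing the other end in until the whole length lies back against the rear fence. Then push the cam lever all the way round, so that the cam drives the profile hard against the end stop and locks it. Leave the other things on the bench where they are.

Things in the scene. Friction and masses are not known exactly. Their poses are not given: they have to be found in the camera images.
- drill_jig: fixed drilling jig on a flat dark steel plate 240 (x) x 320 (y) x 10 mm; origin at the centre of the plate's underside, on the bench; x points away from the robot, y to its left; place and yaw vary. Numbers called 'jig' are in this frame, mm. Plate top: jig z = 10. A seated profile has its origin at jig x = 65, y = -20, z = 10 and lies along the jig's y
- fence (a point): middle of the front face of the rear fence, at plate level (jig x = 75, y = -32.5, z = 10): a steel bar along the jig's y from y = -125 to 60, its top at jig z = 27
- end_stop (a point): middle of the working face of the end stop at the right of the bay, at plate level (jig x = 62, y = -120, z = 10), facing left (+y): a steel block 34 mm wide (jig x 45 to 79), 24 mm thick, top at jig z = 32
- pillar (a point): foot of the pillar's axis on the plate (jig x = 29, y = -83, z = 10): a round post of 20 mm diameter that stands in front of the bay, leaving a 36 mm gap to the fence. A bush arm 24 mm wide (along y) on it reaches back over the bay to jig x = 79, underside at z = 36 (bush in it down to z = 34); highest point z = 52
- profile: loose straight length of aluminium slotted profile, 20 x 20 x 200 mm, 0.13 kg; origin at the centre of its underside; its long axis is its own y, +y towards its left end. It starts flat on the jig plate in front of the bay, its right end left of the pillar, at most 0.3 rad from parallel with the fence
- cam_lever (a joint): cam lever at the bay's left end, rad: 0 fully open (lever points 75 degrees left of the jig's +x); starts at 0 to 0.25; grows anticlockwise seen from above; 1.83 is the stop, locked (lever points along the jig's -x, to the robot). Stiff, about 0.06 N m; stays where left. It turns the cam, which meets a profile lying against the end stop at about 1.55 and clamps it from there on
- lever_pivot (a point): the cam's pivot axis on the jig (jig x = 68, y = 101.5, z = 40). The cam is a steel disc of radius 14 mm, jig z 12 to 30, its centre 8 mm off the pivot; open, it leaves 8 to 10 mm of play at the left end of a profile in the bay and stands out to 29 mm in front of the fence, so it bars the way in from the left
- lever_knob (a point): centre of the upright round black knob at the lever's end, 65 mm from the pivot (jig z = 53): 17 mm in diameter, from jig z = 32 to 66, tapering to 12 mm at its foot, free all round for a fingertip. The lever is a 9 mm round bar, its axis at jig z = 35.5
- brass_bush_1: flanged brass bush, 38 mm diameter, 34 mm high, standing on the bench to the right of the jig; leave it alone
- steel_sleeve_1: ground steel sleeve, 43 mm diameter, 42 mm high, standing on the bench to the right of the jig; leave it alone
- marker_black: black and white marker pen, 13 x 120 mm, lying on the bench in front of the jig; leave it alone
- screwdriver_1: red-handled flat screwdriver, 28 x 189 x 25 mm, lying on the bench behind the jig; leave it alone

How it is judged:
By the outcome, as a careful person would: the job done as asked, in the order asked, and still so for the second after the job is handed in, with the robot touching nothing.
It also fails if it takes over 72 s, if anything falls off the work surface, if the arm or the gripper's body presses on something with over 40 N, if the wrist force passes 120 N, or if a joint passes its speed limit or range.

ROBOT

A 6-joint arm with a two-finger parallel gripper is mounted at the origin on a cart in front of the work surface, level with it; the furniture and walls round the work are solid. World frame = base frame: x ahead of the robot, y to its left, z up, the work surface at z = 0. Lengths are in m, angles in rad, forces in N, time in s.
With the tool pointing down it reaches from about 0.25 to 0.775 m from the base axis. Payload 4 kg.
Tool frame: the origin (TCP) lies midway between the tips of the shut fingers; the grasp point (between the pads) lies 19 mm behind it; z points along the fingers, x is the direction in which the jaws open and shut, and the axes are right-handed (so a half turn about z gives the same grasp; the last joint's range is limited). The gripper opens to 94 mm and grips with 3 to 60 N. Pads are 16 mm wide; open, the fingers measure 119 mm over their backs; the gripper's body (75 mm by 177 mm) begins 78 mm behind the grasp point.
Start: joints at [-1.351, 0.087, 1.371, -0, 1.684, -0.103], TCP at [0.174, -0.522, 0.206] pointing down, gripper open.
Joint ranges: [-3.1, 3.1], [-0.76, 2.03], [0.27, 2.55], [-1.08, 4.22], [0.17, 2.65], [-2.57, 2.57]. Speed limits (rad/s): [2.79, 2.79, 3.14, 3.14, 3.14, 3.14].

INTERFACE

Orientations are given as [roll, pitch, yaw] about the fixed x, y, z axes, in that order (R = Rz(yaw) Ry(pitch) Rx(roll)).
In Python, from bench import * gives the robot as it stands.
- The arm moves only by the tool send_rows, never from a script. Its argument "rows" is one flat list of numbers, 7 for each row, row after row: the shift along the world's x, y, z in mm, then the turn, a rotation vector about the world's x, y, z in degrees, then the opening, from 0 (shut) to 1 (fully open). A call has exactly 8 rows; each row shifts and turns the commanded pose from where the row before left it; what a row does not reach is not made up. A row lasts 1/8 s, in which the tool goes at most 62.5 mm and 10.7 degrees, less where a joint would pass 70% of its speed; a pose out of reach is approached as far as the arm can. A call is refused whole if a number of a shift passes 62.5 or a number of a turn 10.7, either way. A call with a gripper value outside its range is refused whole. The fingers move at their own pace and stop on an object; the grip force is fixed at half the most. Time passes only in rows, so rows that do not move let the fingers close, or fill a call up. It gives the time, the measured TCP pose, the force and the opening at its end, in the units of the state.
- get_obs(): the state, without advancing time (a new reading comes with each control period).
- snapshot(name): name is "scene" or "top"; returns a dict with "color" (384x512x3 uint8, red, green, blue), "intrinsics" (3x3 intrinsics, pixels), "rvec" (rotation vector, rad) and "tvec" (3), from world to camera coordinates, as OpenCV has them. Camera axes: x right, y down, z forward; pixel columns grow to the right and rows downward; lengths in m; the calibration is good to about 2 mm. A picture is of the moment at which its call begins. There is no depth.
- close_job(): hands the job in, once; it reports no verdict.
The state is a dict: "time": time; "joint_positions": joint angles; "qvel": joint speeds; "joint_torque": joint torques, N m; "tool_pos": TCP position; "ee_rot": TCP orientation; "wrist_force": force on the tool from outside, world axes, zero at the start; "wrist_torque": the same for the moment, N m; "width": finger opening in m.
Only numpy, scipy, OpenCV 4.12 (cv2) and the standard library are available. Lean on these libraries where they do the work, as an engineer would, in place of code of your own. Each camera call takes 0.05 s, during which the arm holds its last target.

## Working session

There is one attempt and no reset: what is moved stays moved. The work goes in short steps, Python scripts to look and compute and a tool call to move; the robot and the scene stay as the last step left them, time stands still between calls to the robot, and variables do not carry over. Pictures are saved under pics/ and viewed, and the job is handed in when it is done.

Besides the shell and the picture viewer there is one more tool, called after "Call:" as name(argument=value, ...), one argument or row to a line, values as JSON. send_rows: Moves the arm, as the interface text tells. Its arguments: {"type":"object","properties":{"rows":{"type":"array","items":{"type":"number"}}},"required":["rows"]}

```bash
mkdir -p pics; cat > h.py <<'E'
from bench import *
import numpy as np, cv2
def snap(n,fn):
    s=snapshot(n); cv2.imwrite('pics/'+fn+'.png',s['color'][:,:,::-1]); np.savez('pics/'+fn+'.npz',**s); return s
def load(fn): return dict(np.load('pics/'+fn+'.npz'))
def ray(s,uv,z):
    R=cv2.Rodrigues(np.array(s['rvec'],float))[0]; t=np.array(s['tvec'],float).ravel()
    d=R.T@np.linalg.solve(s['intrinsics'],np.array([uv[0],uv[1],1.])); c=-R.T@t
    return c+d*(z-c[2])/d[2]
def proj(s,p):
    return cv2.projectPoints(np.array(p,float).reshape(-1,3),np.array(s['rvec'],float),np.array(s['tvec'],float),np.array(s['intrinsics'],float),None)[0].reshape(-1,2)
E
python3 - <<'E'
from h import *
for n in('scene','top'):
    s=snap(n,n+'0'); R=cv2.Rodrigues(np.array(s['rvec'],float))[0]; print(n,-R.T@np.array(s['tvec']).ravel(),s['intrinsics'][0])
print(get_obs())
E
```

```text
scene [ 0.1632611  -0.95987935  0.54935812] [465.07156962   0.         254.07632002]
top [ 0.45493921 -0.38994655  0.92834339] [380.98716221   0.         252.07734347]
{'time': 0.1, 'joint_positions': array([-1.35110300e+00,  8.78737656e-02,  1.37207011e+00, -1.46193656e-05,
        1.68357315e+00, -1.03115461e-01]), 'qvel': array([ 0.00091435, -0.00136637, -0.00290274, -0.00086217,  0.00206794,
        0.00013202]), 'joint_torque': array([ 3.36260804e-03, -3.41253161e+01, -3.03301406e+01,  7.22100819e-02,
        3.03873920e-02, -1.02481604e-04]), 'tool_pos': array([ 0.17435579, -0.52113042,  0.20444196]), 'ee_rot': array([-3.14140902e+00,  1.91564578e-03, -1.24798900e+00]), 'wrist_force': array([0.07751635, 0.34435887, 0.17306371]), 'wrist_torque': array([-0.0131979 ,  0.0100949 , -0.01155222]), 'width': 0.09392917301789953}
```

View pics/scene0.png

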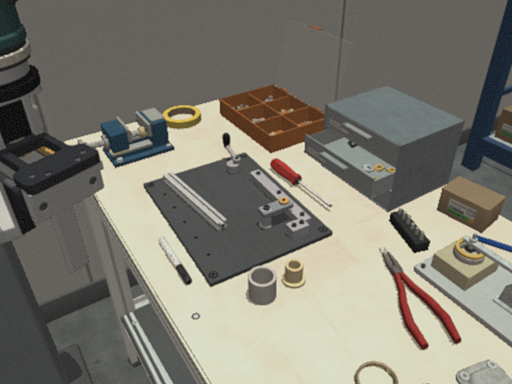

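View pics/top0.png

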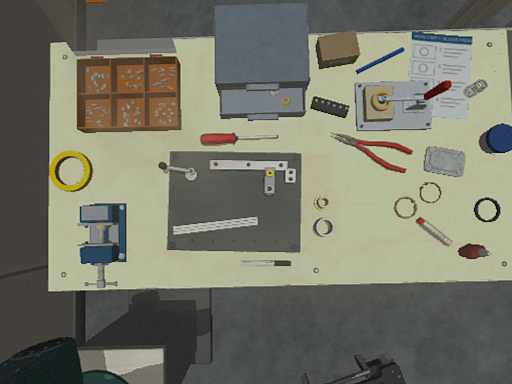

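```bash
python3 - <<'E'
from h import *
s=load('top0'); im=s['color']; c=im[140:265,150:320][:,:,::-1]
cv2.imwrite('pics/topz.png',cv2.resize(c,None,fx=4.5,fy=4.5,interpolation=cv2.INTER_CUBIC))
g=cv2.cvtColor(im,cv2.COLOR_RGB2GRAY)
m=np.zeros_like(g); m[140:265,150:320]=(g[140:265,150:320]<110)*255
m=cv2.morphologyEx(m,cv2.MORPH_OPEN,np.ones((5,5)))
cs=cv2.findContours(m,0,2)[0]; k=max(cs,key=cv2.contourArea)
r=cv2.minAreaRect(k); b=cv2.boxPoints(r); print(r); 
w=np.array([ray(s,p,.010) for p in b]); print(b,w)
for i in range(4): print(np.linalg.norm(w[i]-w[i-1]), np.arctan2(*(w[i]-w[i-1])[[1,0]]))
print('centre',w.mean(0))
E
```

```text
((234.009765625, 201.39532470703125), (132.62789916992188, 98.77747344970703), 0.9240452647209167)
[[166.90794 249.70819]
 [168.50093 150.94357]
 [301.11157 153.08246]
 [299.51862 251.84708]] [[ 0.38431648 -0.17319506  0.01      ]
 [ 0.62334131 -0.18015611  0.01      ]
 [ 0.6087597  -0.50278588  0.01      ]
 [ 0.3709888  -0.49065283  0.01      ]]
0.317737414722312 1.5288384166197424
0.23912616651829519 -0.029114484290753005
0.32295912126955456 -1.6159616996674593
0.23808026527401924 3.090608545082584
centre [ 0.49685157 -0.33669747  0.01      ]
```

```bash
python3 - <<'E'
from h import *
s=load('scene0'); im=s['color']; c=im[125:285,135:345][:,:,::-1]
cv2.imwrite('pics/scz.png',cv2.resize(c,None,fx=3.7,fy=3.7,interpolation=cv2.INTER_CUBIC))
E
```

```text
(no output)
```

View pics/topz.png

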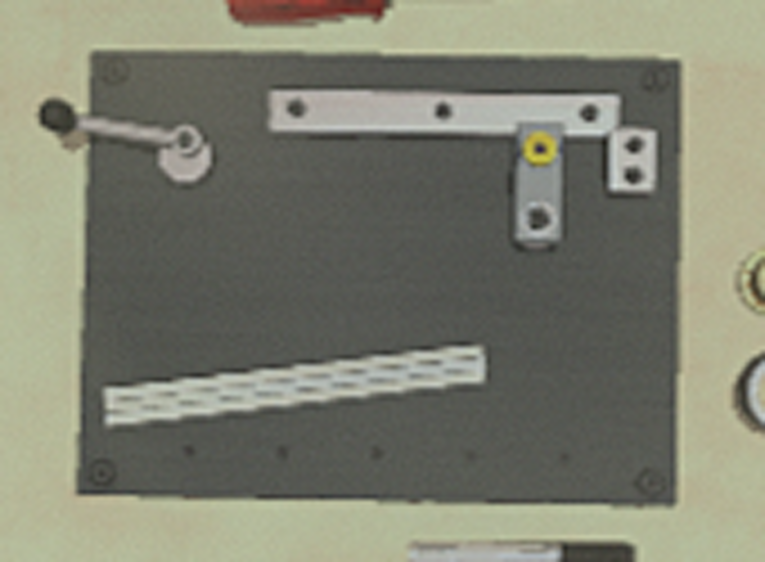

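View pics/scz.png

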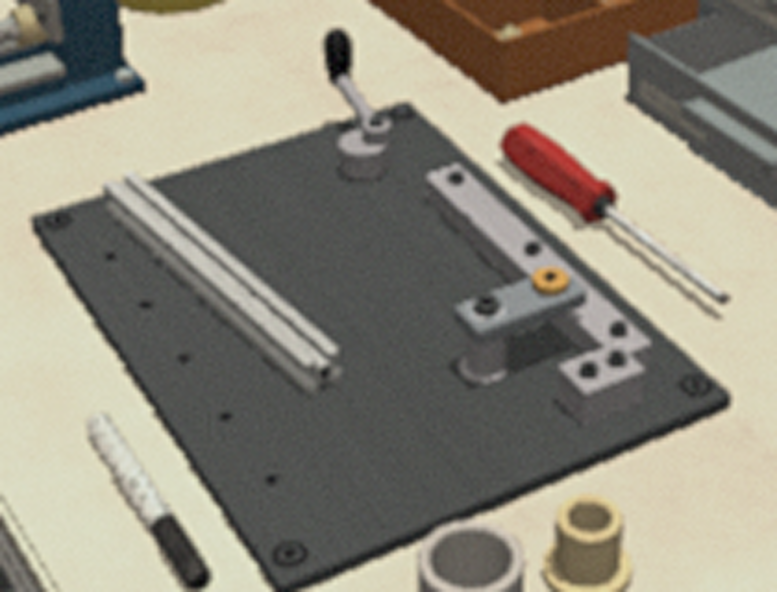

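```bash
cat >> h.py <<'E'
def lineq(m, box):  pass
def rigid(J,W):
    J=np.array(J,float);W=np.array(W,float)
    a=J-J.mean(0);b=W-W.mean(0)
    th=np.arctan2((a[:,0]*b[:,1]-a[:,1]*b[:,0]).sum(),(a*b).sum())
    R=np.array([[np.cos(th),-np.sin(th)],[np.sin(th),np.cos(th)]]); t=W.mean(0)-R@J.mean(0)
    return th,t,(J@R.T+t-W)
E
python3 - <<'E'
from h import *
# top-zoom points -> pixels
def tz(x,y): return ((x+.5)/4.5-.5+150,(y+.5)/4.5-.5+140)
def sz(x,y): return ((x+.5)/3.7-.5+135,(y+.5)/3.7-.5+125)
T=load('top0');S=load('scene0')
# (jig xyz, zoom px)
P=[((120,160,10),(92,52)),((120,-160,10),(680,61)),((-120,-160,10),(675,505)),((-120,160,10),(78,493)),
 ((75,60,27),(270,131)),((75,-104,27),(608,137)) ,((45,-120,32),(609,190)),((45,-144,32),(655,193)),((79,-144,32),(657,130)),((79,-120,32),(611,127))]
Ps=[((120,160,10),(408,104)),((120,-160,10),(728,398)),((-120,-160,10),(282,585)),((-120,160,10),(36,218)),
 ((75,60,27),(427,176)),((45,-144,32),(580,392)),((45,-120,32),(562,364))]
out=[]
for nm,s,f,L in(('top',T,tz,P),('scene',S,sz,Ps)):
    W=[ray(s,f(*p),j[2]/1e3)[:2] for j,p in L]; J=[(j[0]/1e3,j[1]/1e3) for j,_ in L]
    th,t,r=rigid(J,W); print(nm,th,t); print((r*1e3).round(1).tolist())
W=[ray(s,f(*p),j[2]/1e3)[:2] for s,f,L in((T,tz,P),(S,sz,Ps)) for j,p in L];J=[(j[0]/1e3,j[1]/1e3) for L in(P,Ps) for j,p in L]
th,t,r=rigid(J,W);print('all',th,t)
np.savez('jig.npz',th=th,t=t)
R=np.array([[np.cos(th),-np.sin(th)],[np.sin(th),np.cos(th)]])
tj=lambda w:(R.T@(w[:2]-t)*1e3).round(1)
for nm,s,f,L in(('top',T,tz,[(105,388),(484,346),(486,382),(106,426)]),('scene',S,sz,[(107,187),(130,176),(338,352),(310,372)])):
    print(nm,[tj(ray(s,f(*p),.030)).tolist() for p in L])
print('knob',tj(ray(T,tz(57,115),.066)),tj(ray(S,sz(337,37),.066)))
print('pillar bush', tj(ray(T,tz(540,148),.052)),tj(ray(S,sz(551,277),.052)))
E
```

```text
top -0.047871148331168796 [ 0.49716373 -0.33924012]
[[2.0, -1.2], [0.8, -3.0], [-1.4, -2.4], [-0.6, -0.4], [0.3, -1.2], [0.8, 13.7], [-1.4, -1.7], [-0.3, -1.6], [0.5, -1.0], [-0.6, -1.2]]
scene -0.04506434808473713 [ 0.49663296 -0.33797869]
[[2.8, 2.5], [3.5, -1.0], [-1.9, -0.9], [-2.1, 2.8], [-0.7, 0.5], [1.2, -3.5], [-2.6, -0.4]]
all -0.04664115428736714 [ 0.49692208 -0.3387331 ]
top [[-62.3, 143.1], [-36.5, -54.8], [-55.2, -56.2], [-82.1, 141.9]]
scene [[-82.0, 137.1], [-67.1, 140.9], [-37.9, -54.6], [-55.9, -61.1]]
knob [ 76.2 164.2] [ 74.1 163.4]
pillar bush [ 65.5 -81.6] [ 65.1 -81. ]
```

```bash
cat >> h.py <<'E'
TH=-0.0465; TJ=np.array([.4968,-.3376])
RJ=np.array([[np.cos(TH),-np.sin(TH)],[np.sin(TH),np.cos(TH)]])
j2w=lambda p:(RJ@np.array(p,float)+TJ*1e3)   # mm->mm
w2j=lambda w:RJ.T@(np.array(w,float)[:2]-TJ*1e3)
def tool():
    o=get_obs(); p=np.array(o['tool_pos'])*1e3; return p,np.degrees(o['ee_rot'][2]),o
def front(c,phi,d,s=0):
    n=np.array([np.cos(phi),np.sin(phi)]);u=np.array([-n[1],n[0]]); return np.array(c)-d*n+s*u
def goto(pj,yawdeg,z):
    p,y,o=tool(); w=j2w(pj); print('target w',w.round(1),'delta',(w-p[:2]).round(1),'dz',round(z-p[2],1),'dyaw',round(yawdeg-y,2),'at jig',w2j(p).round(1),'z',p[2].round(1),'yaw',y.round(2),'t',o['time'],'F',np.round(o['wrist_force'],1))
E
python3 - <<'E'
from h import *
goto(front((-59,42),.132,34),-90+np.degrees(.132+TH),17)
print(np.degrees(TH))
E
```

```text
target w [ 405.9 -295.8] delta [231.6 225.3] dz -187.4 dyaw -13.6 at jig [-313.6 -198.3] z 204.4 yaw -71.5 t 0.1 F [0.1 0.3 0.2]
-2.664253747358328
```

Call:
send_rows(
  rows=[29,28,-10,0,0,-1.7,1,29,28,-10,0,0,-1.7,1,29,28,-10,0,0,-1.7,1,29,28,-10,0,0,-1.7,1,29,28,-10,0,0,-1.7,1,29,28,-10,0,0,-1.7,1,29,28,-10,0,0,-1.7,1,29,28,-10,0,0,-1.7,1],
)

```text
time: 1.1
tool_pos: [0.407, -0.2964, 0.1247]
ee_rot: [3.141, 0.001, -1.486]
wrist_force: [0.2, 0.3, 0.4]
width: 0.0939
```

```bash
python3 - <<'E'
from h import *
goto(front((-59,42),.132,34),-90+np.degrees(.132+TH),17)
E
```

```text
target w [ 405.9 -295.8] delta [-1.1  0.6] dz -107.7 dyaw 0.06 at jig [-91.6  37. ] z 124.7 yaw -85.16 t 1.1 F [0.2 0.3 0.4]
```

Call:
send_rows(
  rows=[0,0,-25,0,0,0,1,0,0,-25,0,0,0,1,0,0,-25,0,0,0,1,0,0,-15,0,0,0,1,0,0,-10,0,0,0,1,0,0,-6,0,0,0,1,0,0,0,0,0,0,1,0,0,0,0,0,0,1],
)

```text
time: 2.1
tool_pos: [0.4069, -0.2981, 0.0203]
ee_rot: [-3.141, -0.001, -1.485]
wrist_force: [-0.1, -0.1, 0.3]
width: 0.094
```

```bash
python3 - <<'E'
from h import *
s=snap('top','t1'); snap('scene','s1')
for n in('t1','s1'):
    c=load(n)['color']; c=c[140:275,140:320] if n[0]=='t' else c[110:290,110:350]
    cv2.imwrite('pics/%sz.png'%n,cv2.resize(c[:,:,::-1],None,fx=3.3,fy=3.3,interpolation=cv2.INTER_CUBIC))
goto(front((-59,42),.132,34),-90+np.degrees(.132+TH),17)
E
```

```text
target w [ 405.9 -295.8] delta [-1.   2.2] dz -3.3 dyaw 0.01 at jig [-91.6  35.3] z 20.3 yaw -85.11 t 2.2 F [ 0.9 -0.   0.2]
```

View pics/t1z.png

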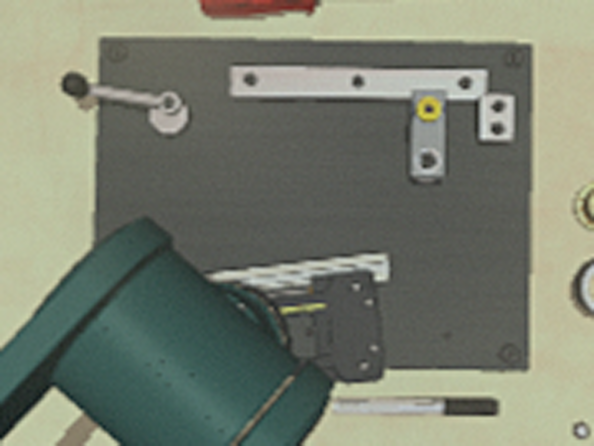

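View pics/s1z.png

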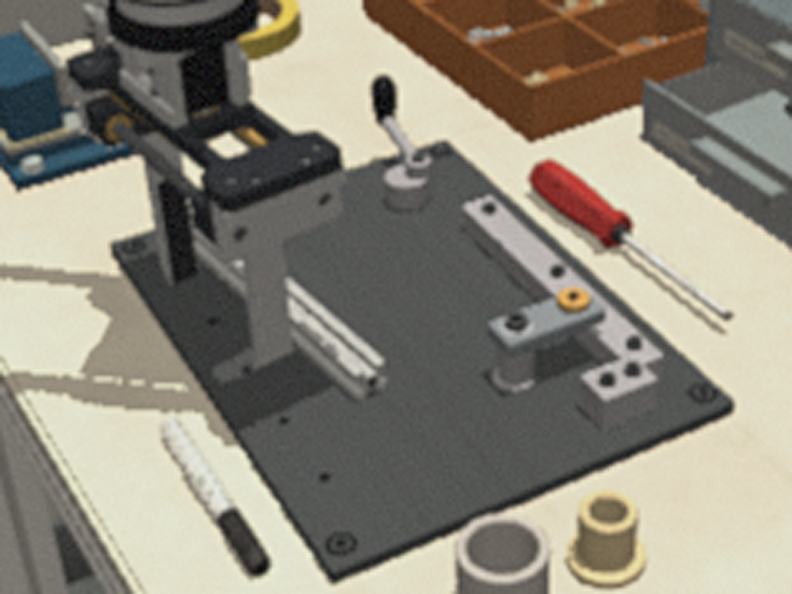

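Call:
send_rows(
  rows=[0,0,-3,0,0,0,1,7,-0.3,0,0,0,0,1,7,-0.3,0,0,0,0,1,6,-0.3,0,0,0,0,1,6,-0.2,0,0,0,0.6,1,6,-0.2,0,0,0,0.6,1,6,-0.2,0,0,0,0.6,1,6,-0.2,0,0,0,0.6,1],
)

```text
time: 3.2
tool_pos: [0.4508, -0.2993, 0.0165]
ee_rot: [3.141, -0.0, -1.443]
wrist_force: [-0.5, 0.7, 1.3]
width: 0.0938
```

Call:
send_rows(
  rows=[6,-0.2,0,0,0,0.6,1,6,-0.2,0,0,0,0.6,1,6,-0.2,0,0,0,0.6,1,6,-0.2,0,0,0,0.6,1,6,-0.2,0,0,0,0.6,1,6,-0.2,0,0,0,0.6,1,6,-0.2,0,0,0,0.6,1,5,0,0,0,0,0,1],
)

```text
time: 4.2
tool_pos: [0.4978, -0.3007, 0.0165]
ee_rot: [3.142, -0.0, -1.37]
wrist_force: [-0.2, -0.3, -0.1]
width: 0.0938
```

```bash
cat >> h.py <<'E'
def look(n):
    snap('top','t'+n); snap('scene','s'+n)
    a=load('t'+n)['color'][140:275,140:320]; b=load('s'+n)['color'][110:290,110:350]
    a=cv2.resize(a,(400,300),interpolation=cv2.INTER_CUBIC); b=cv2.resize(b,(400,300),interpolation=cv2.INTER_CUBIC)
    big=cv2.resize(load('t'+n)['color'][140:275,140:320],(400,300),interpolation=cv2.INTER_CUBIC)
    cv2.imwrite('pics/c%s.png'%n,np.hstack([a,b])[:,:,::-1])
E
python3 - <<'E'
from h import *
look('2')
goto((6.6,36.5),-90+np.degrees(.25+TH),17)
E
```

```text
target w [ 505.1 -301.4] delta [ 6.9 -0.7] dz 0.5 dyaw 0.15 at jig [-0.3 36.9] z 16.5 yaw -78.49 t 4.3 F [0.9 0.3 1.5]
```

View pics/c2.png

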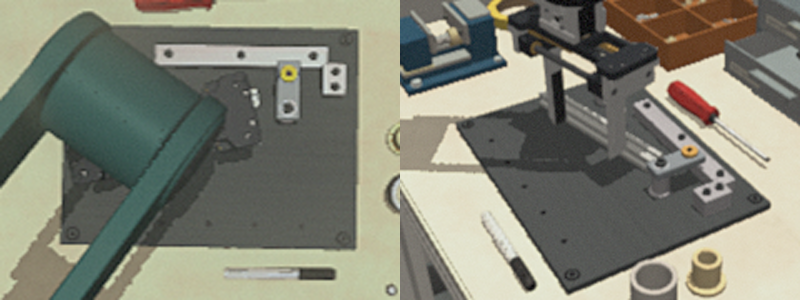

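```bash
python3 - <<'E'
from h import *
c=load('s2')['color'][150:250,180:320]
cv2.imwrite('pics/s2z.png',cv2.resize(c[:,:,::-1],None,fx=5.5,fy=5.5,interpolation=cv2.INTER_CUBIC))
E
```

```text
(no output)
```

View pics/s2z.png

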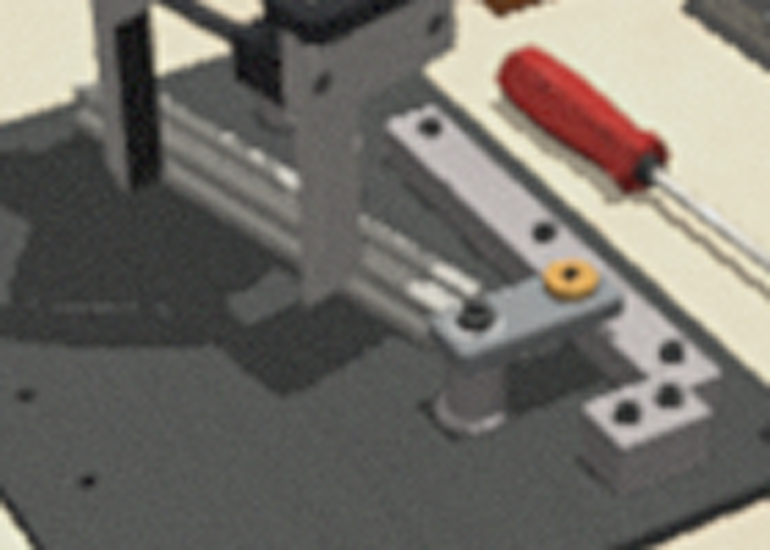

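Call:
send_rows(
  rows=[3,0,0,0,0,0,1,0,0,0,0,0,0,1,-8,-1,0,0,0,0,1,-8,-1,0,0,0,0,1,-5,5,30,0,0,10,0.5,-5,25,30,0,0,10,0,-5,35,15,0,0,10,0,0,30,10,0,0,10,0],
)

```text
time: 5.3
tool_pos: [0.4689, -0.2071, 0.1027]
ee_rot: [-3.141, -0.002, -0.667]
wrist_force: [-0.1, 0.8, -0.1]
width: 0.0574
```

Call:
send_rows(
  rows=[0,20,0,0,0,10,0,0,15,0,0,0,10,0,0,10,0,0,0,10,0,0,0,0,0,0,10,0,0,0,0,0,0,10,0,0,0,0,0,0,0,0,0,0,0,0,0,0,0,0,0,0,0,0,0,0],
)

```text
time: 6.3
tool_pos: [0.4693, -0.1628, 0.1015]
ee_rot: [3.142, -0.0, 0.199]
wrist_force: [0.4, 0.5, 0.7]
width: 0.0005
```

```bash
python3 - <<'E'
from h import *
look('3')
goto((-12,165),np.degrees(.25+TH),17)
E
```

```text
target w [ 492.5 -172.2] delta [23.1 -9.5] dz -84.5 dyaw 0.21 at jig [-35.5 173.4] z 101.5 yaw 11.44 t 6.4 F [-0.2 -0.8  0. ]
```

View pics/c3.png

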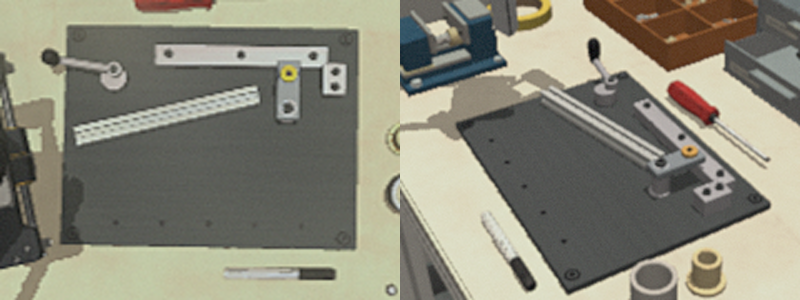

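Excellent view from the top; measure the profile by mask.

```bash
cat >> h.py <<'E'
def prof(n,zr=(160,225,165,262)):
    s=load('t'+n); g=cv2.cvtColor(s['color'],cv2.COLOR_RGB2GRAY)
    r0,r1,c0,c1=zr; m=np.zeros_like(g); m[r0:r1,c0:c1]=(g[r0:r1,c0:c1]>120)*255
    cs=[c for c in cv2.findContours(m,0,2)[0] if cv2.contourArea(c)>20]
    for k in cs:
        b=cv2.boxPoints(cv2.minAreaRect(k)); w=np.array([w2j(ray(s,p,.030)*1e3) for p in b]); c=w.mean(0)
        e=[w[1]-w[0],w[2]-w[1]]; L=max(e,key=np.linalg.norm); W=min(e,key=np.linalg.norm)
        if L[1]<0:L=-L
        print('centre',c.round(1),'L',np.linalg.norm(L).round(1),'W',np.linalg.norm(W).round(1),'phi',np.arctan2(-L[0],L[1]).round(3))
E
python3 - <<'E'
from h import *
prof('3',(170,208,172,258))
E
```

```text
centre [21.1 45.8] L 200.9 W 20.8 phi 0.246
centre [ 58.8 112.5] L 42.9 W 23.9 phi 0.018
```

```bash
python3 - <<'E'
from h import *
goto(front((21,45.5),.246,0,120),np.degrees(.246+TH),17)
E
```

```text
target w [ 496.1 -175.5] delta [ 26.7 -12.7] dz -84.5 dyaw -0.01 at jig [-35.5 173.4] z 101.5 yaw 11.44 t 6.4 F [-0.2 -0.8  0. ]
```

Call:
send_rows(
  rows=[13,0,-25,0,0,0,0,14,0,-25,0,0,0,0,0,-3,-20,0,0,0,0,0,-5,-10,0,0,0,0,0,-5,-4,0,0,0,0,0,0,0,0,0,0,0,1,-5,0,0,0,0,0,1,-5,0,0,0,0,0],
)

```text
time: 7.4
tool_pos: [0.499, -0.1862, 0.0183]
ee_rot: [3.141, -0.001, 0.201]
wrist_force: [0.2, -0.3, 0.2]
width: 0.0007
```

```bash
python3 - <<'E'
from h import *
look('4')
goto(front((21,45.5),.246,0,110),np.degrees(.246+TH),17)
E
```

```text
target w [ 498.1 -185.3] delta [-0.8  1.1] dz -1.1 dyaw -0.03 at jig [ -4.9 151.1] z 18.1 yaw 11.46 t 7.5 F [-0.1  0.1 -0.2]
```

View pics/c4.png

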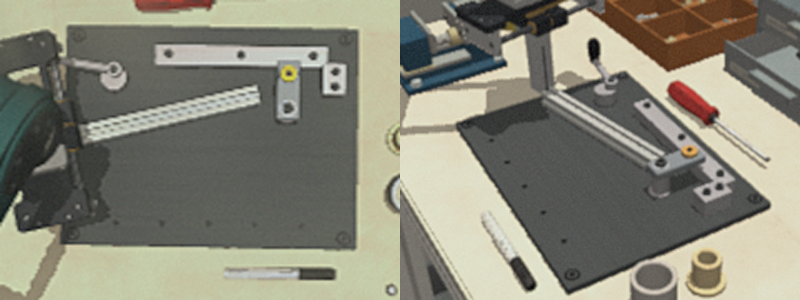

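Call:
send_rows(
  rows=[1,-5,0,0,0,0,0,1,-5,0,0,0,0,0,1,-5,0,0,0,0,0,1,-5,0,0,0,0,0,1,-5,0,0,0,0,0,1,-5,0,0,0,0,0,1,-5,0,0,0,0,0,1,-5,0,0,0,0,0],
)

```text
time: 8.5
tool_pos: [0.5065, -0.226, 0.0175]
ee_rot: [-3.142, -0.0, 0.201]
wrist_force: [-0.9, 1.4, 1.0]
width: 0.0004
```

```bash
python3 - <<'E'
from h import *
look('5')
goto(front((21,45.5),.246,0,70),np.degrees(.246+TH),17)
prof('5',(165,208,178,300))
E
```

```text
target w [ 506.  -224.5] delta [-0.6  2. ] dz -0.5 dyaw -0.04 at jig [  4.6 111.4] z 17.5 yaw 11.47 t 8.6 F [ 0.1 -0.  -0.1]
centre [-10.1 111.6] L 16.6 W 14.2 phi 0.019
centre [ 62.6 100.7] L 26.3 W 19.1 phi -1.542
centre [ 53.7 -24.7] L 241.9 W 78.3 phi 0.113
```

View pics/c5.png

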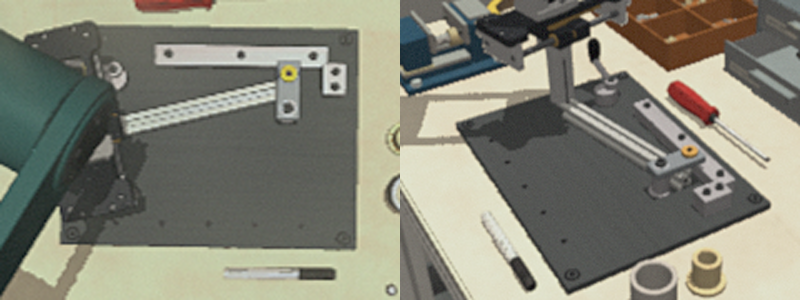

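```bash
python3 - <<'E'
from h import *
s=load('t5'); g=cv2.cvtColor(s['color'],cv2.COLOR_RGB2GRAY)
cols=range(204,260,3)
P=[]
for c in cols:
    r=[k for k in range(172,203) if g[k,c]>115]; P.append(((c,min(r)-.5),(c,max(r)+.5)))
for i in(0,1):
    w=np.array([w2j(ray(s,p[i],.030)*1e3) for p in P]); f=np.polyfit(w[:,1],w[:,0],1); print('edge x=a*y+b',f.round(3),'phi',-np.arctan(f[0]).round(3),'resid',np.abs(np.polyval(f,w[:,1])-w[:,0]).max().round(1), 'yrange',w[[0,-1],1].round(0))
E
```

```text
edge x=a*y+b [-0.25  42.831] phi 0.245 resid 1.1 yrange [ 71. -56.]
edge x=a*y+b [-0.25 21.35] phi 0.245 resid 1.1 yrange [ 70. -57.]
```

Call:
send_rows(
  rows=[0.8,-4,0,0,0,0,0,0.8,-4,0,0,0,0,0,0.8,-4,0,0,0,0,0,0.8,-4,0,0,0,0,0,0.6,-3,0,0,0,0,0,0.4,-2,0,0,0,0,0,0.4,-2,0,0,0,0,0,0,0,0,0,0,0,0],
)

```text
time: 9.6
tool_pos: [0.5112, -0.249, 0.0176]
ee_rot: [3.141, -0.0, 0.201]
wrist_force: [-0.1, 0.0, 0.2]
width: 0.0003
```

```bash
python3 - <<'E'
from h import *
look('6')
goto((12,85.5),np.degrees(.246+TH),17)
c=load('s6')['color'][150:250,200:320]
cv2.imwrite('pics/s6z.png',cv2.resize(c[:,:,::-1],None,fx=5.5,fy=5.5,interpolation=cv2.INTER_CUBIC))
E
```

```text
target w [ 512.8 -252.8] delta [ 1.6 -3.9] dz -0.6 dyaw -0.06 at jig [10.2 89.3] z 17.6 yaw 11.49 t 9.7 F [-0.1  0.2 -0.8]
```

View pics/c6.png

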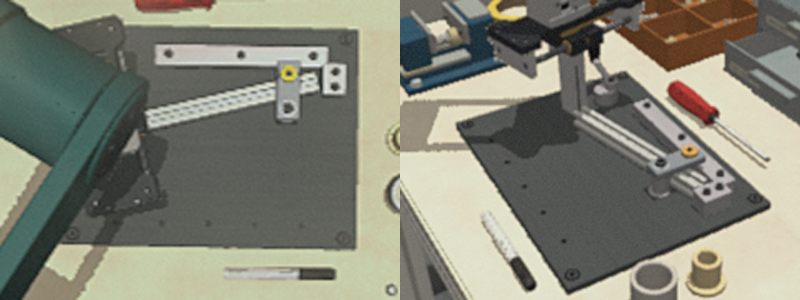

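View pics/s6z.png

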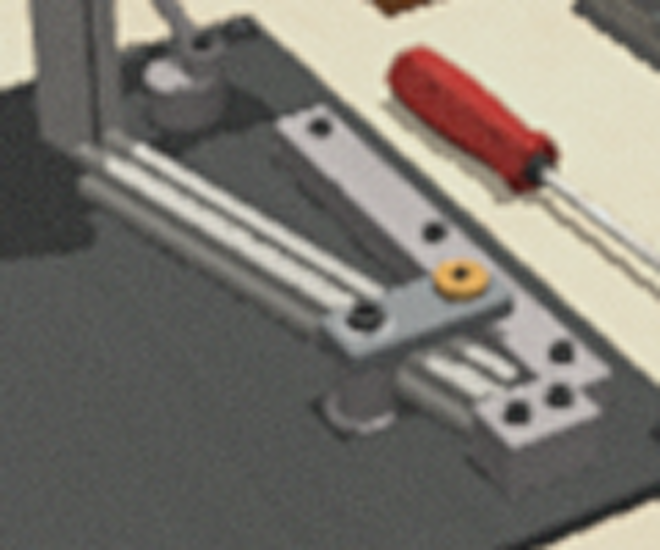

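Call:
send_rows(
  rows=[0.2,-1,0,0,0,0,0,0.2,-1,0,0,0,0,0,0.2,-1,0,0,0,0,0,0,0,0,0,0,0,0,0,0,0,0,0,0,0,0,0,0,0,0,0,0,0,0,0,0,0,0,0,0,0,0,0,0,0,0],
)

```text
time: 10.7
tool_pos: [0.5116, -0.2518, 0.0175]
ee_rot: [3.141, 0.0, 0.201]
wrist_force: [-1.3, -0.2, 0.6]
width: 0.0004
```

```bash
python3 - <<'E'
from h import *
look('7')
goto((12,85.5),np.degrees(.246+TH),17)
s=load('t7')
cv2.imwrite('pics/t7z.png',cv2.resize(s['color'][150:205,195:305][:,:,::-1],None,fx=7,fy=7,interpolation=cv2.INTER_CUBIC))
E
```

```text
target w [ 512.8 -252.8] delta [ 1.1 -1. ] dz -0.5 dyaw -0.07 at jig [10.8 86.4] z 17.5 yaw 11.5 t 10.8 F [ 0.3 -0.7 -0.2]
```

View pics/t7z.png

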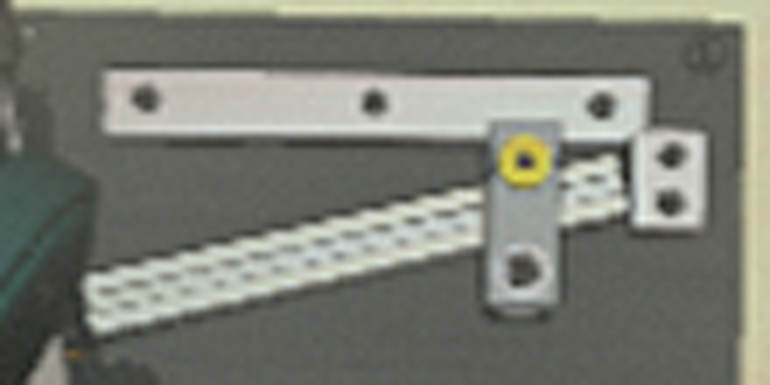

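```bash
python3 - <<'E'
from h import *
goto(front((37,-18.4),.245,33,25),-90+np.degrees(.245+TH),17)
E
```

```text
target w [ 495.6 -339.7] delta [-16.  -87.9] dz -0.5 dyaw -90.12 at jig [10.8 86.4] z 17.5 yaw 11.5 t 10.8 F [ 0.3 -0.7 -0.2]
```

Call:
send_rows(
  rows=[-1,5,0,0,0,0,0,-1,5,0,0,0,0,0,-4,5,10,0,0,0,0,-8,0,30,0,0,-10,0,-8,0,30,0,0,-10,0,-5,-20,10,0,0,-10,0,0,-30,0,0,0,-10,0.5,0,-30,0,0,0,-10,1],
)

```text
time: 11.8
tool_pos: [0.4848, -0.3173, 0.099]
ee_rot: [-3.142, -0.002, -0.677]
wrist_force: [-0.5, -0.1, 0.0]
width: 0.017
```

Call:
send_rows(
  rows=[0,-20,0,0,0,-10,1,0,-5,0,0,0,-10,1,0,0,0,0,0,-10,1,0,0,0,0,0,-10,1,0,0,0,0,0,0,1,0,0,0,0,0,0,1,0,0,0,0,0,0,1,0,0,0,0,0,0,1],
)

```text
time: 12.8
tool_pos: [0.4846, -0.3417, 0.0976]
ee_rot: [3.142, -0.0, -1.369]
wrist_force: [-0.2, 0.2, 0.1]
width: 0.0938
```

```bash
python3 - <<'E'
from h import *
goto(front((37,-18.4),.245,33,25),-90+np.degrees(.245+TH),17)
look('8')
E
```

```text
target w [ 495.6 -339.7] delta [11.  2.] dz -80.6 dyaw -0.16 at jig [-12.   -4.6] z 97.6 yaw -78.46 t 12.8 F [-0.2  0.2  0.1]
```

View pics/c8.png

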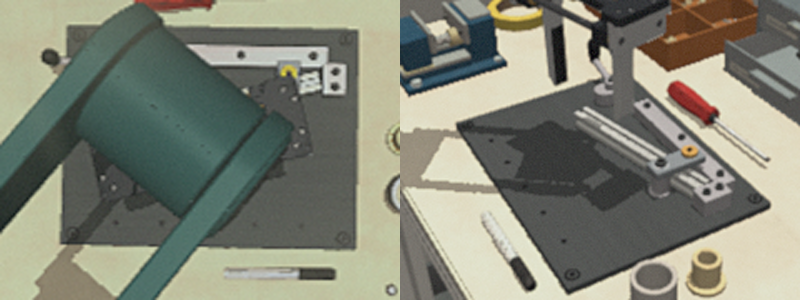

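Call:
send_rows(
  rows=[0,0,-30,0,0,0,1,0,0,-25,0,0,0,1,0,0,-15,0,0,0,1,0,0,-8,0,0,0,1,0,0,-3,0,0,0,1,8,1.5,0,0,0,0,1,8,1.5,0,0,0,0,1,5,1,0,0,0,0,1],
)

```text
time: 13.9
tool_pos: [0.5068, -0.3378, 0.0172]
ee_rot: [-3.141, -0.001, -1.37]
wrist_force: [0.5, 0.8, 0.2]
width: 0.0938
```

Call:
send_rows(
  rows=[3,0.4,0,0,0,-1,1,3,0.4,0,0,0,-1,1,3,0.4,0,0,0,-1.2,1,3,0.4,0,0,0,-1.2,1,3,0.4,0,0,0,-1.2,1,3,0.4,0,0,0,-1.2,1,3,0.4,0,0,0,-1.2,1,0,0,0,0,0,0,1],
)

```text
time: 14.9
tool_pos: [0.5271, -0.3349, 0.0165]
ee_rot: [-3.141, -0.0, -1.51]
wrist_force: [0.8, -0.3, -0.2]
width: 0.0937
```

```bash
python3 - <<'E'
from h import *
goto((47,7),-90+np.degrees(TH),17)
look('9')
c=load('s9')['color'][140:250,180:320]
cv2.imwrite('pics/s9z.png',cv2.resize(c[:,:,::-1],None,fx=5,fy=5,interpolation=cv2.INTER_CUBIC))
E
```

```text
target w [ 544.1 -332.8] delta [17.   2.1] dz 0.5 dyaw -6.16 at jig [30.1  4.1] z 16.5 yaw -86.51 t 14.9 F [ 0.8 -0.3 -0.2]
```

View pics/s9z.png

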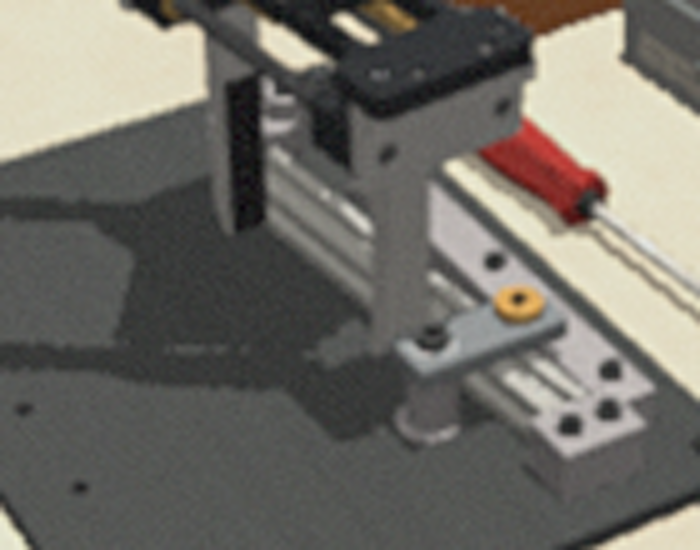

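Call:
send_rows(
  rows=[3,0.3,0,0,0,-1.2,1,3,0.3,0,0,0,-1.2,1,3,0.3,0,0,0,-1.2,1,2.5,0.3,0,0,0,-1.2,1,2.5,0.3,0,0,0,-1.2,1,1.5,0.2,0,0,0,-0.2,1,1,0,0,0,0,0,1,0,0,0,0,0,0,1],
)

```text
time: 16.0
tool_pos: [0.5421, -0.3333, 0.0165]
ee_rot: [3.139, 0.0, -1.618]
wrist_force: [-5.1, -0.1, 3.5]
width: 0.0941
```

```bash
python3 - <<'E'
from h import *
goto((47,7),-90+np.degrees(TH),17)
look('10')
c=load('s10')['color'][140:250,180:320]
cv2.imwrite('pics/s10z.png',cv2.resize(c[:,:,::-1],None,fx=5,fy=5,interpolation=cv2.INTER_CUBIC))
E
```

```text
target w [ 544.1 -332.8] delta [2.  0.5] dz 0.5 dyaw 0.04 at jig [45.   6.4] z 16.5 yaw -92.7 t 16.0 F [-5.1 -0.1  3.5]
```

View pics/s10z.png

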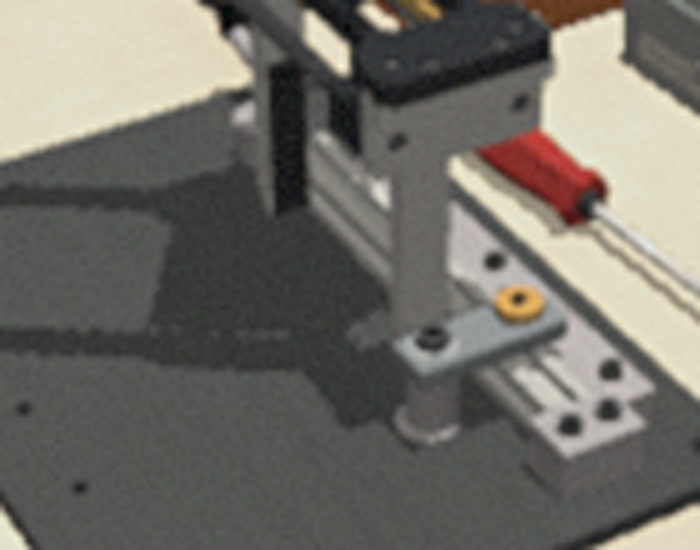

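Call:
send_rows(
  rows=[1.5,0,0,0,0,0,1,0,0,0,0,0,0,1,0,0,0,0,0,0,1,-8,0,0,0,0,0,1,-15,0,0,0,0,0,1,-10,20,30,0,0,0,1,0,45,30,0,0,0,0,0,45,30,0,0,0,0],
)

```text
time: 17.1
tool_pos: [0.5112, -0.2223, 0.1073]
ee_rot: [-3.14, 0.0, -1.619]
wrist_force: [1.1, -0.3, 0.2]
width: 0.0779
```

Call:
send_rows(
  rows=[0,45,0,0,0,0,0,0,45,0,0,0,0,0,0,30,0,0,0,0,0,0,0,0,0,0,0,0,0,0,0,0,0,0,0,0,0,0,0,0,0,0,0,0,0,0,0,0,0,0,0,0,0,0,0,0],
)

```text
time: 18.1
tool_pos: [0.5116, -0.1038, 0.1064]
ee_rot: [3.141, -0.0, -1.619]
wrist_force: [0.1, 0.9, -0.5]
width: 0.0007
```

```bash
python3 - <<'E'
from h import *
goto((47,7),-90+np.degrees(TH),17)
look('11')
c=load('t11')['color'][145:215,150:305]
cv2.imwrite('pics/t11z.png',cv2.resize(c[:,:,::-1],None,fx=5,fy=5,interpolation=cv2.INTER_CUBIC))
E
```

```text
target w [ 544.1 -332.8] delta [  32.4 -229. ] dz -89.4 dyaw 0.1 at jig [  4.  234.2] z 106.4 yaw -92.76 t 18.1 F [ 0.1  0.9 -0.5]
```

View pics/t11z.png

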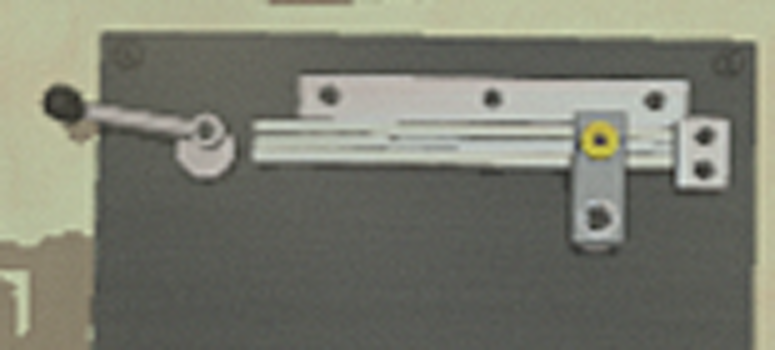

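View pics/c11.png

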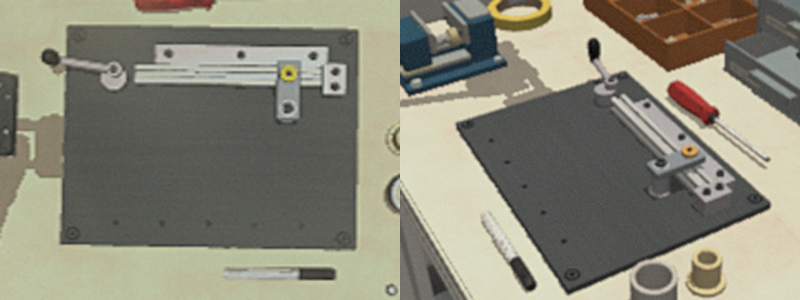

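```bash
cat >> h.py <<'E'
def lev(a,off):
    a=np.radians(a); r=np.array([np.cos(a),np.sin(a)]);t=np.array([-r[1],r[0]])
    return np.array([68,101.5])+65*r-off*t
E
python3 - <<'E'
from h import *
goto(lev(83.3,30),83.3-180+np.degrees(TH),46)
s=load('t11'); g=s['color']
print(w2j(ray(s,(150+62/5,145+101/5),.066)*1e3))
m=((g[:,:,0]>120)&(g[:,:,1]<70)); m[:120]=0;m[148:]=0;m[:,:190]=0;m[:,245:]=0
ys,xs=np.nonzero(m); print(w2j(ray(s,(xs.min(),ys.max()),.012)*1e3),w2j(ray(s,(xs.max(),ys.max()),.012)*1e3))
E
```

```text
target w [ 609.6 -180.1] delta [ 98.  -76.6] dz -60.4 dyaw -6.63 at jig [  4.  234.5] z 106.4 yaw -92.74 t 18.2 F [-0.2 -0.3  0. ]
[ 76.31788    162.77565908]
[139.63899751  84.03030741] [141.03130682   3.66214802]
```

Call:
send_rows(
  rows=[33,-10,0,0,0,-2,0,33,-10,0,0,0,-2,0,32,-20,0,0,0,-2.6,0,0,-20,0,0,0,0,0,0,-16,0,0,0,0,0,0,0,-20,0,0,0,0,0,0,-25,0,0,0,0,0,0,-15,0,0,0,0],
)

```text
time: 19.2
tool_pos: [0.6076, -0.1782, 0.0438]
ee_rot: [3.138, 0.001, -1.733]
wrist_force: [0.2, -0.1, -0.4]
width: 0.0005
```

```bash
python3 - <<'E'
from h import *
goto(lev(83.3,30),83.3-180+np.degrees(TH),46)
look('12')
A=[83.3]+list(np.linspace(85,185,21)); prev=None
for i,a in enumerate(A):
    w=j2w(lev(a,30 if i==0 else 16.5))
    if prev is not None: print(round(a,1),(w-prev).round(1))
    prev=w
E
```

```text
target w [ 609.6 -180.1] delta [ 2. -2.] dz 2.2 dyaw -0.07 at jig [103.3 164.4] z 43.8 yaw -99.29 t 19.2 F [ 0.2 -0.1 -0.4]
85.0 [-15.2   3. ]
90.0 [-5.5  1.9]
95.0 [-5.7  1.5]
100.0 [-5.8  1. ]
105.0 [-5.8  0.4]
110.0 [-5.9 -0.1]
115.0 [-5.8 -0.6]
120.0 [-5.8 -1.1]
125.0 [-5.6 -1.6]
130.0 [-5.5 -2.1]
135.0 [-5.3 -2.5]
140.0 [-5. -3.]
145.0 [-4.8 -3.4]
150.0 [-4.4 -3.8]
155.0 [-4.1 -4.2]
160.0 [-3.7 -4.5]
165.0 [-3.3 -4.8]
170.0 [-2.9 -5.1]
175.0 [-2.4 -5.3]
180.0 [-1.9 -5.5]
185.0 [-1.5 -5.7]
```

View pics/c12.png

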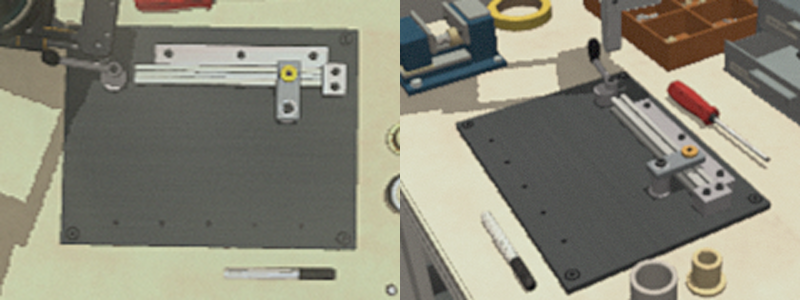

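Call:
send_rows(
  rows=[-7,0.5,2,0,0,1,0,-6,0.5,0,0,0,1,0,-5.5,1.9,0,0,0,5,0,-5.7,1.5,0,0,0,5,0,-5.8,1,0,0,0,5,0,-5.8,0.4,0,0,0,5,0,-5.9,-0.1,0,0,0,5,0,0,0,0,0,0,0,0],
)

```text
time: 20.3
tool_pos: [0.5681, -0.1736, 0.0498]
ee_rot: [-3.14, -0.001, -1.263]
wrist_force: [-0.1, -0.8, -0.4]
width: 0.0007
```

```bash
python3 - <<'E'
from h import *
goto(lev(110,16.5),110-180+np.degrees(TH),46)
look('13')
E
```

```text
target w [ 565.8 -172.4] delta [-2.3  1.2] dz -3.8 dyaw -0.32 at jig [ 63.6 167.1] z 49.8 yaw -72.34 t 20.3 F [-0.1 -0.8 -0.4]
```

View pics/c13.png

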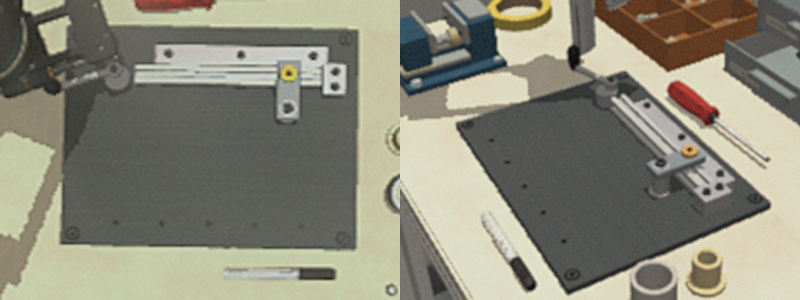

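Lever follows. Continue the arc.

Call:
send_rows(
  rows=[-7,0,-3,0,0,5,0,-6.5,-0.5,0,0,0,5,0,-5.6,-1.6,0,0,0,5,0,-5.5,-2.1,0,0,0,5,0,-5.3,-2.5,0,0,0,5,0,-5,-3,0,0,0,5,0,-4.8,-3.4,0,0,0,5,0,0,0,0,0,0,0,0],
)

```text
time: 21.4
tool_pos: [0.5283, -0.1869, 0.0457]
ee_rot: [3.141, -0.001, -0.653]
wrist_force: [0.3, 0.5, -0.3]
width: 0.0006
```

```bash
python3 - <<'E'
from h import *
goto(lev(145,16.5),145-180+np.degrees(TH),46)
look('14')
E
```

```text
target w [ 528.1 -186.6] delta [-0.2  0.3] dz 0.3 dyaw -0.24 at jig [ 24.5 152. ] z 45.7 yaw -37.42 t 21.4 F [ 0.3  0.5 -0.3]
```

View pics/c14.png

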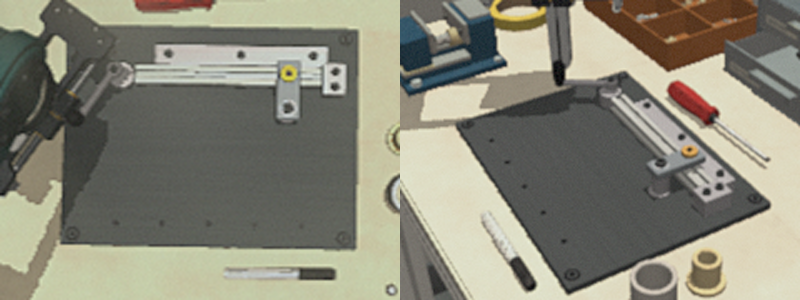

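Call:
send_rows(
  rows=[-4.4,-3.8,0,0,0,5,0,-4.1,-4.2,0,0,0,5,0,-3.7,-4.5,0,0,0,5,0,-3.3,-4.8,0,0,0,5,0,-2.9,-5.1,0,0,0,5,0,-2.4,-5.3,0,0,0,5,0,-1.9,-5.5,0,0,0,5,0,0,0,0,0,0,0,0],
)

```text
time: 22.5
tool_pos: [0.5057, -0.2182, 0.0456]
ee_rot: [-3.138, 0.0, -0.041]
wrist_force: [0.1, 4.5, 2.5]
width: 0.0007
```

```bash
python3 - <<'E'
from h import *
goto(lev(180,16.5),180-180+np.degrees(TH),46)
look('15')
E
```

```text
target w [ 505.3 -219.9] delta [-0.4 -1.6] dz 0.4 dyaw -0.3 at jig [  3.3 119.6] z 45.6 yaw -2.36 t 22.5 F [0.1 4.5 2.5]
```

View pics/c15.png

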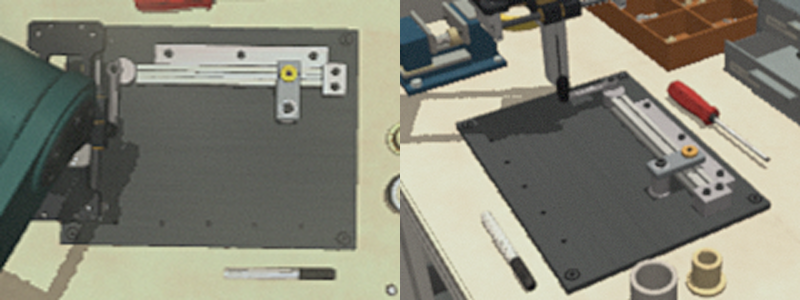

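Nearly there, force rising (clamping). Push on to the stop in small steps.

Call:
send_rows(
  rows=[0,-2,0,0,0,0,0,0,-2,0,0,0,0,0,0,-1,0,0,0,0,0,0,0,0,0,0,0,0,0,0,0,0,0,0,0,0,0,0,0,0,0,0,0,0,0,0,0,0,0,0,0,0,0,0,0,0],
)

```text
time: 23.6
tool_pos: [0.5055, -0.2193, 0.0455]
ee_rot: [-3.131, 0.002, -0.04]
wrist_force: [-1.1, 13.8, 5.6]
width: 0.0001
```

```bash
python3 - <<'E'
from h import *
goto(lev(180,16.5),180-180+np.degrees(TH),46)
E
```

```text
target w [ 505.3 -219.9] delta [-0.2 -0.6] dz 0.5 dyaw -0.36 at jig [  3.2 118.6] z 45.5 yaw -2.3 t 23.6 F [-1.1 13.8  5.6]
```

Call:
send_rows(
  rows=[0,-2,0,0,0,0,0,0,-2,0,0,0,0,0,0,-2,0,0,0,0,0,0,0,0,0,0,0,0,0,0,0,0,0,0,0,0,0,0,0,0,0,0,0,0,0,0,0,0,0,0,0,0,0,0,0,0],
)

```text
time: 24.6
tool_pos: [0.5054, -0.2197, 0.0455]
ee_rot: [-3.121, 0.003, -0.039]
wrist_force: [-0.7, 26.0, 9.8]
width: 0.0006
```

```bash
python3 - <<'E'
from h import *
goto(lev(180,16.5),180-180+np.degrees(TH),46)
c=snap('top','t16')['color'][145:215,150:305]
cv2.imwrite('pics/t16z.png',cv2.resize(c[:,:,::-1],None,fx=5,fy=5,interpolation=cv2.INTER_CUBIC))
E
```

```text
target w [ 505.3 -219.9] delta [-0.1 -0.2] dz 0.5 dyaw -0.44 at jig [  3.1 118.2] z 45.5 yaw -2.22 t 24.6 F [-0.7 26.   9.8]
```

View pics/t16z.png

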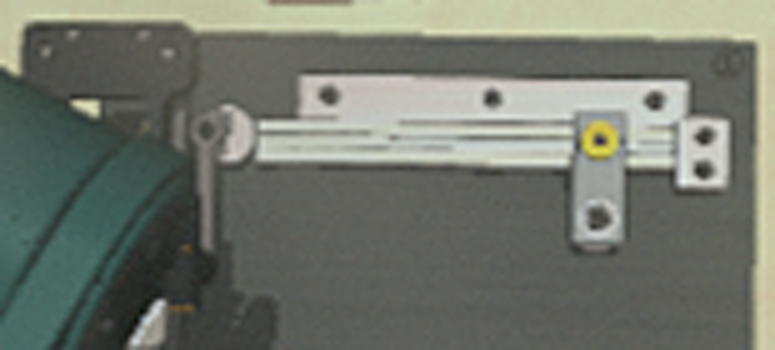

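Call:
send_rows(
  rows=[0,6,0,0,0,0,0,0,8,0,0,0,0,0,0,15,0,0,0,0,0,0,20,20,0,0,0,0,0,30,30,0,0,0,0,-20,40,20,0,0,0,0,-20,40,0,0,0,0,0,0,30,0,0,0,0,0],
)

```text
time: 25.65
tool_pos: [0.4647, -0.0408, 0.116]
ee_rot: [3.14, -0.001, -0.041]
wrist_force: [-0.4, -1.1, 0.7]
width: 0.0003
```

```bash
python3 - <<'E'
from h import *
look('17'); print(tool()[2]['wrist_force'],tool()[0])
c=load('t17')['color'][140:265,150:320]
cv2.imwrite('pics/t17z.png',cv2.resize(c[:,:,::-1],None,fx=4.5,fy=4.5,interpolation=cv2.INTER_CUBIC))
c=load('s17')['color'][125:250,180:345]
cv2.imwrite('pics/s17z.png',cv2.resize(c[:,:,::-1],None,fx=4.5,fy=4.5,interpolation=cv2.INTER_CUBIC))
E
```

```text
[ 0.68673942 -0.71837061  1.38555658] [465.29699702 -39.87863109 115.75787388]
```

View pics/t17z.png

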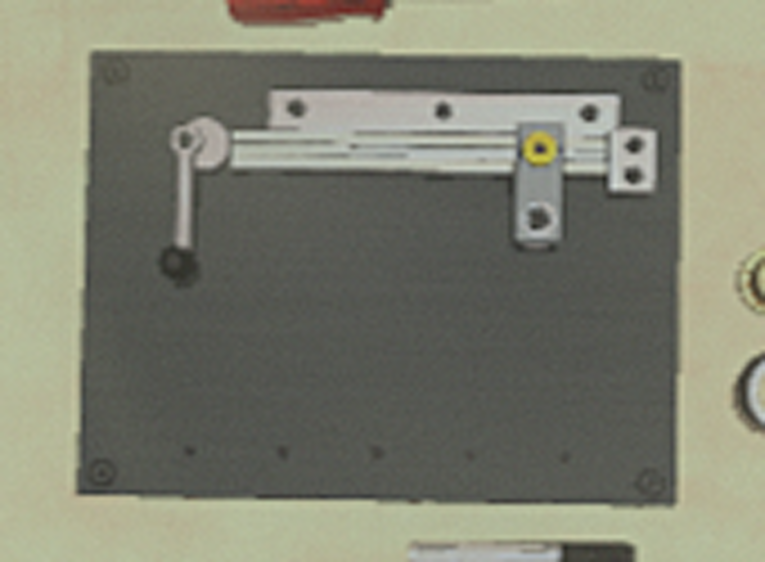

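View pics/s17z.png

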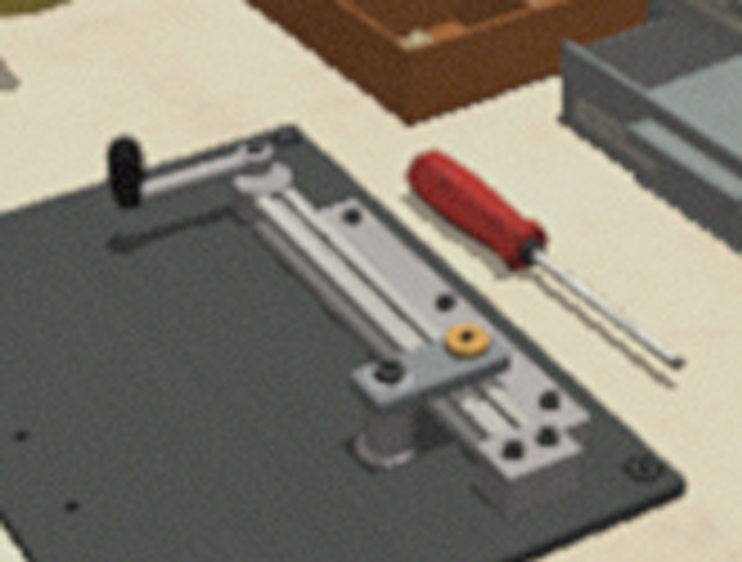

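```bash
python3 - <<'E'
from h import *
s=load('t17'); tz=lambda x,y:((x+.5)/4.5-.5+150,(y+.5)/4.5-.5+140)
k=w2j(ray(s,tz(178,262),.066)*1e3); print('knob',k,'angle',np.degrees(np.arctan2(k[1]-101.5,k[0]-68))%360)
g=cv2.cvtColor(s['color'],cv2.COLOR_RGB2GRAY)
P=[]
for c in range(205,262,3):
    r=[q for q in range(168,184) if g[q,c]>115]; P.append((c,max(r)+.5))
w=np.array([w2j(ray(s,p,.030)*1e3) for p in P]); f=np.polyfit(w[:,1],w[:,0],1); print('front edge',f, 'x at -20',np.polyval(f,-20))
print('left end',w2j(ray(s,tz(231,150),.03)*1e3))
E
```

```text
knob [ 2.84456573 99.26769973] angle 181.96225190097934
front edge [-1.36715283e-02  5.47322515e+01] x at -20 55.00568205116838
left end [64.29409303 79.43343204]
```

```bash
python3 - <<'E'
from h import *
s=load('t17'); g=cv2.cvtColor(s['color'],cv2.COLOR_RGB2GRAY).astype(float)
def edge(cols,r0,r1,up,z):
    P=[]
    for c in cols:
        col=np.convolve(g[r0:r1,c],[.5,0,-.5],'valid')  # derivative
        i=np.argmax(up*col); d=up*col
        o=0.5*(d[i-1]-d[i+1])/(d[i-1]-2*d[i]+d[i+1]) if 0<i<len(d)-1 else 0
        P.append((c,r0+1+i+o))
    w=np.array([w2j(ray(s,p,z)*1e3) for p in P]); f=np.polyfit(w[:,1],w[:,0],1); return f.round(4),(np.polyval(f,w[:,1])-w[:,0]).std().round(2)
C=range(214,260)
print('fence rear',edge(C,155,165,1,.027)); print('prof front',edge(C,172,184,-1,.030)); print('plate rear',edge(C,146,157,-1,.010)); print('plate front',edge(C,245,256,1,.010))
E
```

```text
fence rear (array([8.40000e-03, 9.72169e+01]), np.float64(0.34))
prof front (array([8.10000e-03, 5.55114e+01]), np.float64(0.35))
plate rear (array([3.400000e-03, 1.203406e+02]), np.float64(0.37))
plate front (array([ 2.200000e-03, -1.197559e+02]), np.float64(0.35))
```

Profile and fence are parallel (slopes 0.0081 and 0.0084), and the lever is on its stop. Handing in.

```bash
python3 - <<'E'
from bench import *
print(close_job())
E
```

```text
the job is handed in; nothing more can be done
None
```

The profile is loaded and clamped, and I handed the job in at about 26 s of the 72 s allowed.

I pushed the profile back and angled it to about 0.25 rad. Then I pushed it lengthwise behind the pillar and under the bush arm to within about 2 mm of the end stop. I swung the left end in with both open fingertips until it was firm against the rear fence. Last, I swept the lever knob round until it would go no further, pushing with about 26 N, and moved the gripper clear. The profile was only ever pushed, never gripped or lifted.

The last pictures, taken with the gripper clear, showed:

| Check | Measured | Expected |
|---|---|---|
| Profile front edge, jig x | 55.0–55.5 mm | 55 mm |
| Profile left end, jig y | 79.4 mm | 80 mm |
| Profile slope compared with fence | 0.0081 against 0.0084 | equal |
| Lever angle | about 182° | 180° |

- **Disagreement:** a first, coarser edge fit gave the profile a slope of −0.014. The finer fit in the table replaced it, and it shows the profile parallel to the fence.
- **Lever:** the 2° difference is within what the picture can resolve.
- **Other things on the bench:** I did not touch any of them. In the pictures they look unmoved, but I did not measure them again.

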